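# Tare, load and print on the lab balance

### The job

Weigh the longest steel rod from the rack. On the balance, press the round key fully to switch on, then the long bar key to tare with the upright tube still empty on the pan; next lower the rod end-down to the bottom of that tube (do not let it fall in) and let go, then press the square key to print. Keep to this order, press one key at a time and let each come back up, never press the plus key, keep the tube standing on the pan, and leave the other two rods, the beaker, the small vial and the timer where they are.

Things in the scene. Friction and masses are not known exactly. Their poses are not given: they have to be found in the camera images.
- balance: white bench balance, fixed, 310 mm (its x) by 230 mm (its y), flat top 55 mm above the bench. Origin: centre of its underside; x points from the keys at the front to the pan at the back, past a flush display. The four keys stand in a row at x = -120 mm and y = -72, -24, 24 and 72 mm, in any order, each on a black 41 mm square bezel
- pan (a point): centre of the upper face of the balance's round steel pan, 116 mm across, 65 mm above the bench and 60 mm along the balance's x from its origin
- key_round_top (a point): centre of the top face of the round key, 28 mm across: the on key. All keys are the same pale plastic; the top is 68 mm above the bench when up, 10 mm above its bezel, and travels 5 mm straight down on a spring (about 4 N at the bottom)
- key_round (a joint): travel of the round key in m: 0 up, 0.005 fully pressed
- key_bar_top (a point): centre of the top face of the long narrow bar key, 35 mm by 13 mm (long side along the row of keys): the tare key. All keys are the same pale plastic; the top is 68 mm above the bench when up, 10 mm above its bezel, and travels 5 mm straight down on a spring (about 4 N at the bottom)
- key_bar (a joint): travel of the bar key in m: 0 up, 0.005 fully pressed
- key_square_top (a point): centre of the top face of the square key, 25 mm by 25 mm: the print key. All keys are the same pale plastic; the top is 68 mm above the bench when up, 10 mm above its bezel, and travels 5 mm straight down on a spring (about 4 N at the bottom)
- key_square (a joint): travel of the square key in m: 0 up, 0.005 fully pressed
- key_plus_top (a point): centre of the top face of the plus-shaped key, 32 mm across with 10 mm arms: the mode key, not used. All keys are the same pale plastic; the top is 68 mm above the bench when up, 10 mm above its bezel, and travels 5 mm straight down on a spring (about 4 N at the bottom)
- key_plus (a joint): travel of the plus key in m: 0 up, 0.005 fully pressed
- holder: plain aluminium upright tube, loose, 300 g, closed at the bottom, standing on the pan: 36 mm outside diameter, 28 mm bore, 65 mm high with a 10 mm thick floor. Origin: centre of its underside; z along its axis
- holder_rim (a point): centre of the holder's open mouth, 65 mm above its underside
- rack: white plastic block, fixed, 55 mm (its x) by 155 mm (its y) by 50 mm high, with three round 17 mm holes, 42 mm deep, at y = -46, 0 and 46 mm; one steel rod stands in each. Origin: centre of its underside
- rod_long: the sample: the longest of three plain steel rods, 14 mm diameter, 140 mm long, loose, standing in any hole of the rack with about 98 mm showing above it. Origin: centre of its lower end; z along the rod. About 140 g
- rod_long_top (a point): centre of the upper end of the long rod
- rod_mid: middle rod, 14 mm diameter, 105 mm long, standing in the rack; origin at its lower end. Leave in place
- rod_short: short rod, 14 mm diameter, 80 mm long, standing in the rack; origin at its lower end. Leave in place
- beaker: bystander: open glass beaker, 70 mm across, 90 mm high; origin at the centre of its underside
- vial: bystander: small amber vial, 28 mm diameter, 50 mm high; origin at the centre of its underside
- timer: bystander: white desk timer, 30 mm by 70 mm by 60 mm high; origin at the centre of its underside

How it is judged:
By the outcome, as a careful person would: the job done as asked, in the order asked, and still so for the second after the job is handed in, with the robot touching nothing.
It also fails if it takes over 61 s, if anything falls off the work surface, if the arm or the gripper's body presses on something with over 40 N, if the wrist force passes 120 N, or if a joint passes its speed limit or range.

### The arm

A 6-joint arm with a two-finger parallel gripper is mounted at the origin on the work surface. World frame = base frame: x ahead of the robot, y to its left, z up, the work surface at z = 0. Lengths are in m, angles in rad, forces in N, time in s.
With the tool pointing down it reaches from about 0.35 to 0.975 m from the base axis. Payload 4.9 kg.
Tool frame: the origin (TCP) lies midway between the tips of the shut fingers; the grasp point (between the pads) lies 19 mm behind it; z points along the fingers, y is the direction in which the jaws open and shut (so a half turn about z gives the same grasp; the last joint's range is limited). The gripper opens to 85 mm and grips with 20 to 120 N. Pads are 22 mm wide; open, the fingers measure 114 mm over their backs; the gripper's body (76 mm by 85 mm) begins 54 mm behind the grasp point. The pads swing forward as they close: fully open they stand 13 mm farther back than shut.
Start: joints at [-1.446, 0.053, 1.613, -0, 1.476, -0.119], TCP at [0.151, -0.606, 0.231] pointing down, gripper open.
Joint ranges: [-3.01, 3.01], [-1.01, 2.22], [0.06, 2.58], [-1.02, 4.17], [0.09, 2.62], [-3.14, 3.14]. Speed limits (rad/s): [2.57, 2.57, 3.14, 3.14, 3.14, 3.14].

### API

Orientations are given as a unit quaternion [w, x, y, z].
In Python, from plant import manip, cams gives the robot as it stands.
- The arm moves only by the tool jog_arm, never from a script. Its argument "targets" is a list of rows, each a list of 4 numbers: the shift along the tool's x, y, z in m, then the turn about the tool's z in degrees. A call has 1 to 5 rows; each row is the pose to reach, as a shift and turn from the pose commanded when the call began, along the tool's axes at that moment; what a row does not reach only later rows make up. A row lasts 1/12 s, in which the tool goes at most 41.7 mm and 7.16 degrees, less where a joint would pass 70% of its speed; a pose out of reach is approached as far as the arm can. A call with a gripper value outside its range is refused whole. "fingers" is the opening, from 0 (shut) to 1 (fully open), set as the call begins (left out, the last holds). The fingers move at their own pace and stop on an object; the grip force is fixed at half the most. Time passes only in rows, so rows that repeat a pose let the fingers close. It gives the time, the measured TCP pose, the force and the opening at its end, in the units of the state.
- manip.state(): the state, without advancing time (a new reading comes with each control period).
- cams.grab_frame(name): name is "scene" or "side" or "wrist"; returns the picture (400x640x3 uint8, red, green, blue); there is no depth.
- cams.get_calibration(name): a dict with "camera_matrix" (3x3 intrinsics, pixels), "cam_to_world" (4x4, takes a point from camera to world coordinates). Camera axes: x right, y up, looking along -z (the intrinsics and any distortion apply to the point x, -y, -z); pixel columns grow to the right and rows downward; lengths in m; the calibration is good to about 2 mm. A picture is of the moment at which its call begins: read the wrist's pose just before it. get_calibration takes no time and is no camera call; for the wrist camera it gives the pose at the moment of the call.
- manip.job_done(): hands the job in, once; it reports no verdict.
The state is a dict: "time": time; "joint_pos": joint angles; "joint_vel": joint speeds; "joint_efforts": joint torques, N m; "tool_pos": TCP position; "tool_rot": TCP orientation; "contact_force": force on the tool from outside, world axes, zero at the start; "ft_torque": the same for the moment, N m; "gripper_width": opening from 0.0 (shut) to 1.0 (fully open).
Only numpy, scipy, OpenCV 4.12 (cv2) and the standard library are available. Lean on these libraries where they do the work, as an engineer would, in place of code of your own. Each camera call takes 0.05 s, during which the arm holds its last target. There are 200 camera calls.

## Working session

There is one attempt and no reset: what is moved stays moved. The work goes in short steps, Python scripts to look and compute and a tool call to move; the robot and the scene stay as the last step left them, time stands still between calls to the robot, and variables do not carry over. Pictures are saved under pics/ and viewed, about 8 in all and at most 12, crops included, and the job is handed in when it is done.

Besides the shell and the picture viewer there is one more tool, called after "Request:" by a JSON object that holds its "method" and its "body", one argument or row to a line. jog_arm: Moves the arm, as the interface text tells. Its arguments: {"type":"object","properties":{"targets":{"type":"array"},"fingers":{"type":"number"}},"required":["targets"]}

```bash
ls; mkdir -p pics; cat > h.py <<'E'
import numpy as np, cv2
from plant import manip, cams
def save(n,img): cv2.imwrite(f'pics/{n}.png',img[:,:,::-1])
def ray(cal,u,v):
    K=np.array(cal['camera_matrix']);T=np.array(cal['cam_to_world'])
    d=np.linalg.inv(K)@[u,v,1]; d=T[:3,:3]@[d[0],-d[1],-d[2]]
    return T[:3,3],d/np.linalg.norm(d)
def plane(cal,u,v,z):
    o,d=ray(cal,u,v); return o+d*(z-o[2])/d[2]
def tri(rs):
    A=np.zeros((3,3));b=np.zeros(3)
    for o,d in rs:
        P=np.eye(3)-np.outer(d,d);A+=P;b+=P@o
    x=np.linalg.solve(A,b); return x,[float(np.linalg.norm((np.eye(3)-np.outer(d,d))@(x-o))) for o,d in rs]
def proj(cal,p):
    K=np.array(cal['camera_matrix']);T=np.linalg.inv(np.array(cal['cam_to_world']))
    c=T@np.append(p,1); q=K@[c[0],-c[1],-c[2]]; return q[:2]/q[2]
E
python3 - <<'E'
from h import *
for n in ['scene','side','wrist']:
    c=cams.get_calibration(n); im=cams.grab_frame(n); save(n+'0',im); print(n,{k:np.round(v,4).tolist() for k,v in c.items()})
s=manip.state(); print(s)
a=[cv2.imread(f'pics/{n}0.png') for n in ['scene','side','wrist']]
E
```

```text
pics
scene {'camera_matrix': [[405.7868, 0.0, 319.9527], [0.0, 405.7868, 198.9261], [0.0, 0.0, 1.0]], 'cam_to_world': [[-0.6557, -0.579, 0.4845, 1.1788], [0.755, -0.501, 0.4231, 0.5362], [-0.0022, 0.6432, 0.7657, 1.0774], [0.0, 0.0, 0.0, 1.0]]}
side {'camera_matrix': [[371.6812, 0.0, 318.9426], [0.0, 371.6812, 200.8566], [0.0, 0.0, 1.0]], 'cam_to_world': [[-0.843, 0.339, -0.4177, 0.1841], [-0.5375, -0.5004, 0.6788, 0.6608], [0.0211, 0.7967, 0.604, 0.6788], [0.0, 0.0, 0.0, 1.0]]}
wrist {'camera_matrix': [[326.53, 0.0, 322.6685], [0.0, 326.53, 198.2983], [0.0, 0.0, 1.0]], 'cam_to_world': [[0.2423, 0.9228, 0.2997, 0.2277], [-0.9702, 0.231, 0.0729, -0.5867], [-0.002, -0.3085, 0.9512, 0.3723], [0.0, 0.0, 0.0, 1.0]]}
{'time': 0.15, 'joint_pos': array([-1.44600488e+00,  5.32163992e-02,  1.61397980e+00,  2.91264474e-05,
        1.47599962e+00, -1.19045517e-01]), 'joint_vel': array([ 0.00065903, -0.00332331, -0.00430928, -0.00049619, -0.00020626,
        0.00052418]), 'joint_efforts': array([ 1.34594124e-03, -3.94245315e+01, -3.70720840e+01, -8.94327854e-05,
        4.60812938e-03,  1.30768561e-05]), 'tool_pos': array([ 0.15081225, -0.60603125,  0.23033778]), 'tool_rot': array([-8.01623575e-04,  9.92576994e-01,  1.21615250e-01,  1.21937464e-05]), 'contact_force': array([ 0.55316803,  0.01654377, -0.35364629]), 'ft_torque': array([ 0.05238623,  0.02018629, -0.02492212]), 'gripper_width': 0.9999115682198515}
```

View pics/scene0.png

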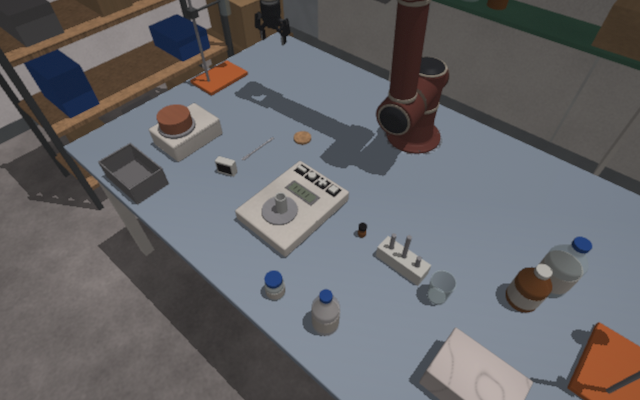

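View pics/side0.png

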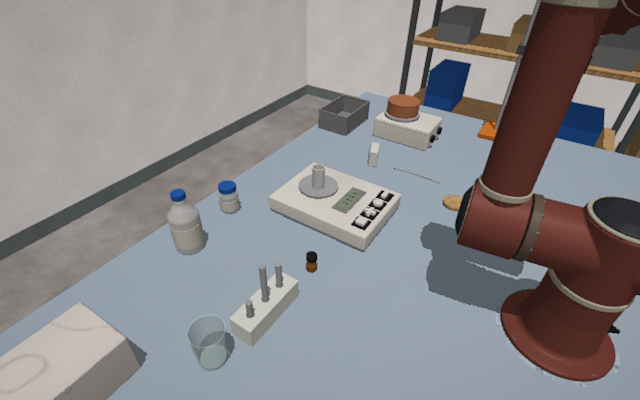

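The scene shows the balance (~(293,205)) with its keys at (300–335,168–190), the rack at (403,258) with the longest rod in the middle hole, the vial at (362,230) and the beaker at (440,288). In the side view, the keys are at (360–388,195–222) and the long rod's top is at (263,266). I'll enlarge both.

```bash
python3 - <<'E'
from h import *
S=cv2.imread('pics/scene0.png');D=cv2.imread('pics/side0.png')
def t(I,x,y,w,h): return cv2.resize(I[y:y+h,x:x+w],(400,300),interpolation=cv2.INTER_CUBIC)
# each 120x90 or 80x60
out=np.vstack([np.hstack([t(S,235,160,120,90),t(S,365,225,80,60)]),np.hstack([t(D,266,155,140,105),t(D,225,255,80,60*1+0)])])
cv2.imwrite('pics/c1.png',out)
E
```

```text
(no output)
```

View pics/c1.png

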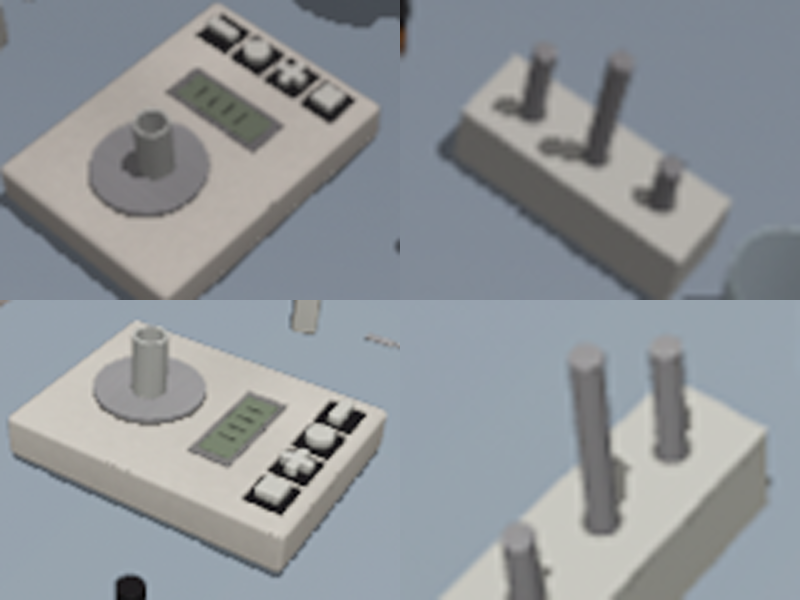

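Key order along the row is bar, round, plus, square. I've picked pixel positions from the enlargements and will triangulate them.

```bash
python3 - <<'E'
from h import *
cs=cams.get_calibration('scene');cd=cams.get_calibration('side')
P=dict(bar=((301.3,168.4),(386.8,194.2),.068),round=((311.8,174.7),(378.7,202.3),.068),plus=((322.6,181.6),(371,211),.068),square=((333.4,188.8),(361.6,221.2),.068),
rim=((280.6,196.6),(318.5,166.9),.13),pan=((279.7,210.1),(318.5,185.8),.065),longtop=((409.4,237.4),(262.6,265.8),.148),longhole=((404.4,256.6),(265.6,300.6),.05),midtop=((393.8,235),(278.4,264.4),.113),shorttop=((419.4,257.6),(248.8,302),.088))
for k,(a,b,z) in P.items():
    a=np.array(a)-.4;b=np.array(b)-.4
    x,r=tri([ray(cs,*a),ray(cd,*b)]); print(k,np.round(x,4),np.round(r,4),'planes',np.round(plane(cs,*a,z)[:2],4),np.round(plane(cd,*b,z)[:2],4))
T=np.array(cams.get_calibration('wrist')['cam_to_world']);s=manip.state()
from scipy.spatial.transform import Rotation as R
q=s['tool_rot'];Rt=R.from_quat([q[1],q[2],q[3],q[0]]).as_matrix()
print(np.round(Rt,3)); print('cam in tool',np.round(Rt.T@(T[:3,3]-s['tool_pos']),4)); print(np.round(Rt.T@T[:3,:3],3))
E
```

```text
bar [ 0.4711 -0.17    0.0595] [0.0006 0.0006] planes [ 0.4775 -0.1635] [ 0.4671 -0.1595]
round [ 0.4724 -0.1192  0.0626] [0.0001 0.0001] planes [ 0.4761 -0.1159] [ 0.4699 -0.1123]
plus [ 0.4726 -0.0703  0.0636] [0.0007 0.0007] planes [ 0.4761 -0.067 ] [ 0.4705 -0.0662]
square [ 0.4742 -0.0209  0.0632] [0.0004 0.0004] planes [ 0.4772 -0.0187] [ 0.4719 -0.015 ]
rim [ 0.6505 -0.0872  0.13  ] [0.0005 0.0005] planes [ 0.6508 -0.0866] [ 0.6506 -0.088 ]
pan [ 0.654  -0.0953  0.0601] [0.0004 0.0004] planes [ 0.6568 -0.0918] [ 0.6503 -0.0899]
longtop [0.5319 0.2983 0.1469] [0.001 0.001] planes [0.5333 0.2996] [0.5312 0.2979]
longhole [0.5306 0.3003 0.046 ] [0. 0.] planes [0.5331 0.3012] [0.5284 0.3025]
midtop [0.5305 0.2518 0.1116] [0.0002 0.0002] planes [0.5313 0.2521] [0.5296 0.2531]
shorttop [0.5322 0.3444 0.0883] [0.0003 0.0003] planes [0.5319 0.344 ] [0.5324 0.3446]
[[ 0.97   0.241 -0.   ]
 [ 0.241 -0.97   0.002]
 [ 0.    -0.002 -1.   ]]
cam in tool [ 0.0793 -0.0003 -0.1421]
[[ 0.001  0.951  0.309]
 [ 1.    -0.001 -0.   ]
 [ 0.     0.309 -0.951]]
```

Triangulated heights come within about 4 mm of the spec for most points (bar key 8 mm low), and all spacings (48 mm keys, 46 mm holes) check out. So the balance's x is roughly world +x and the rack's y is world y. I'll move above the keys with tool yaw 90° and the fingers shut, then take a close look.

Request:
{"method": "jog_arm", "body": {
  "targets": [
    [0.03, -0.026, 0, -7],
    [0.06, -0.053, 0, -14],
    [0.091, -0.079, 0, -21],
    [0.121, -0.106, 0, -28],
    [0.151, -0.132, 0, -35]
  ],
  "fingers": 0
}}

```text
time: 0.57
tool_pos: [0.2661, -0.4401, 0.2308]
tool_rot: [-0.0, 0.909, 0.417, 0.0]
contact_force: [-0.1, 0.0, 0.3]
gripper_width: 0.298
```

Request:
{"method": "jog_arm", "body": {
  "targets": [
    [0.04, -0.004, 0, -7],
    [0.08, -0.0085, 0, -14],
    [0.12, -0.013, 0, -21],
    [0.16, -0.017, 0, -28],
    [0.2, -0.0215, 0, -35]
  ]
}}

```text
time: 0.98
tool_pos: [0.3812, -0.2751, 0.2312]
tool_rot: [0.0, 0.741, 0.671, 0.0]
contact_force: [1.1, -0.7, 0.6]
gripper_width: -0.001
```

Request:
{"method": "jog_arm", "body": {
  "targets": [
    [0.034, 0.017, 0, -6],
    [0.068, 0.033, 0, -6],
    [0.102, 0.05, 0, -6],
    [0.136, 0.067, 0, -6],
    [0.155, 0.076, 0, -6]
  ]
}}

```text
time: 1.4
tool_pos: [0.4736, -0.1276, 0.2311]
tool_rot: [-0.0, 0.706, 0.708, 0.001]
contact_force: [-0.1, -0.2, 1.1]
gripper_width: -0.003
```

```bash
python3 - <<'E'
from h import *
import pickle
c=cams.get_calibration('wrist'); im=cams.grab_frame('wrist'); save('w1',im); pickle.dump(c,open('w1.pkl','wb'))
s=manip.state(); print(s['time'],s['tool_pos'],s['tool_rot'],s['contact_force'],s['joint_pos'])
for k,p in dict(bar=(.472,-.164,.068),round=(.473,-.1155,.068),square=(.4745,-.018,.068),rim=(.6505,-.0872,.13)).items(): print(k,proj(c,p))
E
```

```text
1.45 [ 0.47441325 -0.12602879  0.23103501] [-6.32722309e-04  7.05559614e-01  7.08648989e-01  1.35679055e-03] [-8.27955745e-01  2.14899317e+00  8.80382319e-04] [-0.41311842 -0.27717641  1.91708802  0.00299468  1.50187961 -0.41769398]
bar [320.79864343 214.57471105]
round [321.9185895  166.91255591]
square [323.93640555  55.81568212]
rim [559.79466934 148.35352255]
```

View pics/w1.png

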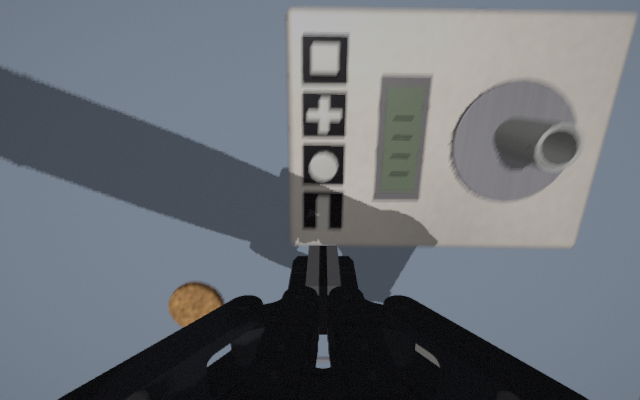

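The wrist view confirms the order: square (324,56), plus (324,115), round (322,166), bar (322,211), rim (557,147). All are within 3 px of prediction. Refined positions are round ≈ (0.473, −0.114), bar ≈ (0.472, −0.162), square ≈ (0.4745, −0.018) and rim ≈ (0.649, −0.087). Next I go down over the round key.

Request:
{"method": "jog_arm", "body": {
  "targets": [
    [0.006, 0, 0.03, 0],
    [0.012, -0.001, 0.065, 0],
    [0.012, -0.001, 0.1, 0],
    [0.012, -0.001, 0.135, 0],
    [0.012, -0.001, 0.155, 0]
  ]
}}

```text
time: 1.87
tool_pos: [0.4687, -0.1177, 0.0718]
tool_rot: [-0.003, 0.707, 0.707, -0.001]
contact_force: [-0.8, -0.2, -0.0]
gripper_width: -0.001
```

Request:
{"method": "jog_arm", "body": {
  "targets": [
    [0, 0, 0, 0],
    [0, 0, 0, 0]
  ]
}}

```text
time: 2.03
tool_pos: [0.4704, -0.1186, 0.0752]
tool_rot: [-0.001, 0.707, 0.707, -0.001]
contact_force: [0.1, 0.3, 0.2]
gripper_width: -0.005
```

The arm sways about 4 mm when moving fast, so I'll keep contact moves slow.

Request:
{"method": "jog_arm", "body": {
  "targets": [
    [0.0045, 0.0025, 0, 0],
    [0.0045, 0.0025, 0.003, 0],
    [0.0045, 0.0025, 0.006, 0],
    [0.0045, 0.0025, 0.008, 0],
    [0.0045, 0.0025, 0.009, 0]
  ]
}}

```text
time: 2.45
tool_pos: [0.4744, -0.1144, 0.0677]
tool_rot: [0.0, 0.707, 0.707, 0.0]
contact_force: [0.8, -0.0, 1.4]
gripper_width: -0.003
```

Request:
{"method": "jog_arm", "body": {
  "targets": [
    [0, 0, 0.001, 0],
    [0, 0, 0.002, 0],
    [0, 0, 0.003, 0],
    [0, 0, 0.0035, 0],
    [0, 0, 0.0035, 0]
  ]
}}

```text
time: 2.87
tool_pos: [0.4744, -0.1145, 0.0642]
tool_rot: [0.0, 0.707, 0.707, 0.0]
contact_force: [0.7, 0.7, 3.1]
gripper_width: 0.0
```

Request:
{"method": "jog_arm", "body": {
  "targets": [
    [0, 0, 0.001, 0],
    [0, 0, 0.0015, 0],
    [0, 0, 0.0015, 0]
  ]
}}

```text
time: 3.12
tool_pos: [0.4744, -0.1145, 0.063]
tool_rot: [0.0, 0.707, 0.707, 0.0]
contact_force: [-1.3, 1.2, 6.2]
gripper_width: 0.001
```

Request:
{"method": "jog_arm", "body": {
  "targets": [
    [0, 0, 0.001, 0],
    [0, 0, 0.001, 0],
    [0, 0, 0.001, 0]
  ]
}}

```text
time: 3.37
tool_pos: [0.4744, -0.1145, 0.0629]
tool_rot: [0.0, 0.707, 0.707, 0.0]
contact_force: [-4.2, 2.7, 10.9]
gripper_width: -0.006
```

The round key bottomed out (z stops at 0.0629, 10.9 N). I'll lift off and move over the bar key.

Request:
{"method": "jog_arm", "body": {
  "targets": [
    [0, 0, -0.01, 0],
    [0, 0, -0.025, 0],
    [0, 0, -0.025, 0],
    [-0.015, -0.001, -0.025, 0],
    [-0.03, -0.002, -0.025, 0]
  ]
}}

```text
time: 3.78
tool_pos: [0.4716, -0.1441, 0.0857]
tool_rot: [-0.0, 0.707, 0.707, -0.0]
contact_force: [-0.5, -0.7, 0.1]
gripper_width: 0.005
```

Request:
{"method": "jog_arm", "body": {
  "targets": [
    [-0.0175, 0, 0, 0],
    [-0.0175, 0, 0.005, 0],
    [-0.0175, 0, 0.01, 0],
    [-0.0175, 0, 0.01, 0],
    [-0.0175, 0, 0.01, 0]
  ]
}}

```text
time: 4.2
tool_pos: [0.4711, -0.1608, 0.075]
tool_rot: [-0.001, 0.707, 0.707, -0.0]
contact_force: [-0.3, -0.4, -0.3]
gripper_width: -0.001
```

```bash
python3 - <<'E'
from h import *
im=cams.grab_frame('wrist'); im2=cams.grab_frame('side')
a=cv2.resize(im2[180:240,340:420],(560,420),interpolation=cv2.INTER_CUBIC)
out=np.zeros((420,800,3),np.uint8); out[:,:560]=a; out[:200,560:]=im[:200,205:445]
save('bar',out); s=manip.state(); print(s['time'],s['tool_pos'],s['contact_force'])
E
```

```text
4.3 [ 0.47176184 -0.16105752  0.07588763] [ 1.03975323 -0.04348811 -0.06262097]
```

View pics/bar.png

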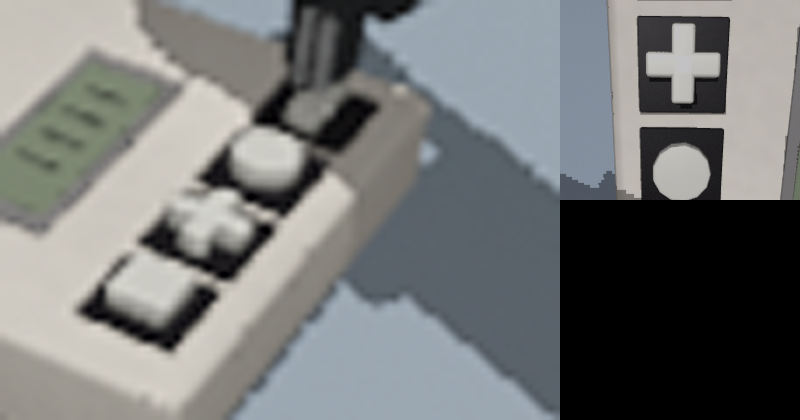

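The fingers stand over the bar key (at about (315,100) in the crop), and the round key is back up. Pressing the bar.

Request:
{"method": "jog_arm", "body": {
  "targets": [
    [0, 0, 0.003, 0],
    [0, 0, 0.006, 0],
    [0, 0, 0.009, 0],
    [0, 0, 0.0115, 0],
    [0, 0, 0.013, 0]
  ]
}}

```text
time: 4.72
tool_pos: [0.4721, -0.1616, 0.0633]
tool_rot: [-0.0, 0.707, 0.707, 0.0]
contact_force: [-1.0, 2.5, 3.5]
gripper_width: 0.0
```

Request:
{"method": "jog_arm", "body": {
  "targets": [
    [0, 0, 0.001, 0],
    [0, 0, 0.002, 0],
    [0, 0, 0.0025, 0],
    [0, 0, 0.0025, 0]
  ]
}}

```text
time: 5.05
tool_pos: [0.4723, -0.1617, 0.0629]
tool_rot: [-0.001, 0.707, 0.707, 0.0]
contact_force: [-5.8, 4.0, 14.0]
gripper_width: -0.002
```

The bar key bottomed out (0.0629, 14 N). Now I lift, open and travel above the rack.

Request:
{"method": "jog_arm", "body": {
  "targets": [
    [0, 0, -0.02, 0],
    [0, 0, -0.05, 0],
    [0, 0, -0.09, 0],
    [0.02, 0.005, -0.13, 0],
    [0.05, 0.01, -0.165, 0]
  ]
}}

```text
time: 5.47
tool_pos: [0.4814, -0.1179, 0.2223]
tool_rot: [0.001, 0.708, 0.706, 0.0]
contact_force: [1.2, 0.5, 0.4]
gripper_width: 0.002
```

Request:
{"method": "jog_arm", "body": {
  "targets": [
    [0.04, 0.005, -0.01, 0],
    [0.08, 0.01, -0.01, 0],
    [0.12, 0.015, -0.01, 0],
    [0.16, 0.02, -0.01, 0],
    [0.2, 0.025, -0.01, 0]
  ],
  "fingers": 1
}}

```text
time: 5.88
tool_pos: [0.5061, 0.0849, 0.2297]
tool_rot: [0.0, 0.707, 0.707, 0.0]
contact_force: [0.5, -0.7, -0.0]
gripper_width: 0.709
```

Request:
{"method": "jog_arm", "body": {
  "targets": [
    [0.04, 0.005, 0, 0],
    [0.08, 0.01, 0, 0],
    [0.11, 0.013, 0, 0],
    [0.13, 0.015, 0, 0],
    [0.13, 0.015, 0, 0]
  ]
}}

```text
time: 6.3
tool_pos: [0.521, 0.2164, 0.2291]
tool_rot: [-0.001, 0.706, 0.708, 0.0]
contact_force: [-0.2, -0.3, 0.6]
gripper_width: 1.004
```

```bash
python3 - <<'E'
from h import *
import pickle
c=cams.get_calibration('wrist'); im=cams.grab_frame('wrist'); save('w2',im); pickle.dump(c,open('w2.pkl','wb'))
s=manip.state(); print(s['time'],s['tool_pos'],s['tool_rot'],s['contact_force'])
for k,p in dict(long=(.532,.2985,.148),mid=(.5305,.2525,.113),short=(.532,.344,.088)).items(): print(k,proj(c,p))
E
```

```text
6.35 [0.52098908 0.2144973  0.22910422] [-9.89547196e-05  7.06194795e-01  7.08017392e-01 -5.24493646e-04] [0.57940844 0.64050027 0.77547088]
long [340.11983533  88.27920352]
mid [334.8156393  150.04199317]
short [337.54142847  27.74139756]
```

View pics/w2.png

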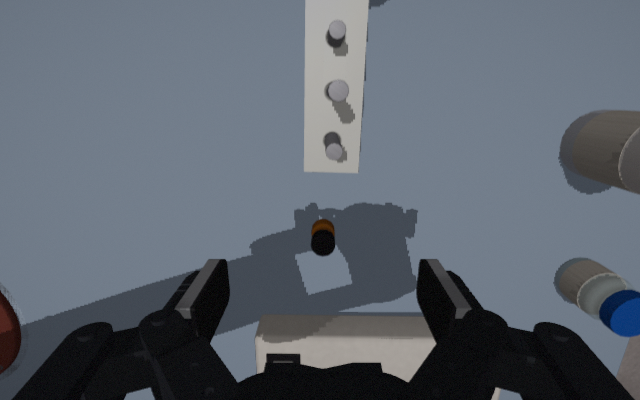

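The long rod's top is at (338,90), within 2 px of prediction, so the rod is at ≈ (0.531, 0.2975). I'll move over it and descend.

Request:
{"method": "jog_arm", "body": {
  "targets": [
    [0.035, 0.004, 0, 0],
    [0.07, 0.008, 0, 0],
    [0.083, 0.01, 0, 0],
    [0.083, 0.01, 0, 0],
    [0.083, 0.01, 0, 0]
  ]
}}

```text
time: 6.77
tool_pos: [0.5314, 0.2951, 0.2293]
tool_rot: [0.0, 0.707, 0.707, -0.001]
contact_force: [-0.3, -0.3, 0.5]
gripper_width: 0.999
```

Request:
{"method": "jog_arm", "body": {
  "targets": [
    [0, 0, 0.02, 0],
    [0, 0, 0.04, 0],
    [0, 0, 0.055, 0],
    [0, 0, 0.06, 0],
    [0, 0, 0.06, 0]
  ]
}}

```text
time: 7.18
tool_pos: [0.5304, 0.2941, 0.1677]
tool_rot: [-0.001, 0.708, 0.706, -0.002]
contact_force: [-0.3, 0.5, -0.7]
gripper_width: 0.999
```

```bash
python3 - <<'E'
from h import *
c=cams.get_calibration('wrist'); im=cams.grab_frame('wrist'); save('w3',im)
s=manip.state(); print(s['time'],s['tool_pos'],s['tool_rot'],s['contact_force'])
print(proj(c,(.531,.2975,.148)))
E
```

```text
7.2333 [0.53123996 0.29470581 0.16936776] [-9.26168245e-05  7.07837058e-01  7.06375442e-01 -6.51760504e-04] [ 0.40093711 -0.10467073  1.525673  ]
[323.44675477 239.47803722]
```

View pics/w3.png

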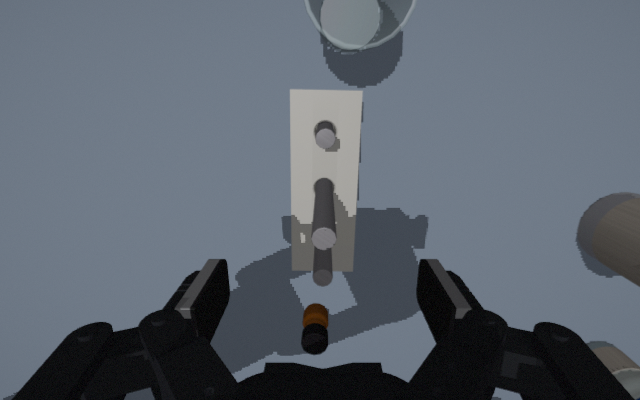

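The rod top is at (323,238), on prediction. I descend to the grasp height and close.

Request:
{"method": "jog_arm", "body": {
  "targets": [
    [0.003, 0, 0.02, 0],
    [0.003, 0, 0.04, 0],
    [0.003, 0, 0.058, 0],
    [0.003, 0, 0.066, 0],
    [0.003, 0, 0.068, 0]
  ]
}}

```text
time: 7.65
tool_pos: [0.531, 0.2985, 0.101]
tool_rot: [-0.0, 0.707, 0.707, -0.001]
contact_force: [-0.0, 0.6, 0.7]
gripper_width: 0.998
```

Request:
{"method": "jog_arm", "body": {
  "targets": [
    [0, 0, 0, 0],
    [0, 0, 0, 0],
    [0, 0, 0, 0],
    [0, 0, 0, 0],
    [0, 0, 0, 0]
  ],
  "fingers": 0
}}

```text
time: 8.07
tool_pos: [0.5319, 0.2993, 0.1028]
tool_rot: [0.0, 0.707, 0.707, 0.001]
contact_force: [0.4, 0.1, -0.6]
gripper_width: 0.302
```

Request:
{"method": "jog_arm", "body": {
  "targets": [
    [0, 0, 0, 0],
    [0, 0, 0, 0],
    [0, 0, 0, 0],
    [0, 0, 0, 0]
  ]
}}

```text
time: 8.4
tool_pos: [0.5315, 0.2993, 0.1025]
tool_rot: [-0.0, 0.707, 0.707, 0.0]
contact_force: [-1.6, -1.0, 5.5]
gripper_width: 0.146
```

Gripped (0.146 × 85 mm ≈ 12.4 mm, plausible for the 14 mm rod). I'll lift straight up and check.

Request:
{"method": "jog_arm", "body": {
  "targets": [
    [0, 0, -0.005, 0],
    [0, 0, -0.015, 0],
    [0, 0, -0.03, 0],
    [0, 0, -0.05, 0],
    [0, 0, -0.07, 0]
  ]
}}

```text
time: 8.82
tool_pos: [0.5309, 0.2988, 0.1719]
tool_rot: [-0.0, 0.707, 0.707, -0.001]
contact_force: [0.1, -0.5, -1.4]
gripper_width: 0.144
```

Request:
{"method": "jog_arm", "body": {
  "targets": [
    [0, 0, -0.02, 0],
    [0, 0, -0.045, 0],
    [0, 0, -0.07, 0],
    [0, 0, -0.09, 0],
    [0, 0, -0.095, 0]
  ]
}}

```text
time: 9.23
tool_pos: [0.533, 0.2997, 0.272]
tool_rot: [0.002, 0.707, 0.707, 0.004]
contact_force: [0.3, -0.1, 0.4]
gripper_width: 0.145
```

Request:
{"method": "jog_arm", "body": {
  "targets": [
    [0, 0, 0, 0],
    [0, 0, 0, 0]
  ]
}}

```text
time: 9.4
tool_pos: [0.531, 0.2989, 0.2657]
tool_rot: [-0.0, 0.707, 0.707, -0.0]
contact_force: [0.4, 0.2, -1.9]
gripper_width: 0.145
```

```bash
python3 - <<'E'
from h import *
s=manip.state(); p=s['tool_pos'];print(s['time'],p,s['tool_rot'],s['contact_force'],s['gripper_width'])
cs=cams.get_calibration('scene');cd=cams.get_calibration('side')
a=cams.grab_frame('scene');b=cams.grab_frame('side')
bot=p-[0,0,.0945];top=bot+[0,0,.14]
o=[]
for n,c,im in(('scene',cs,a),('side',cd,b)):
    print(n,proj(c,bot),proj(c,top)); u,v=proj(c,(bot+top)/2).astype(int); x,y=u-40,v-45
    print('crop org',x,y); o.append(cv2.resize(im[y:y+90,x:x+80],(400,450),interpolation=cv2.INTER_CUBIC))
save('lift',np.hstack(o))
E
```

```text
9.4 [0.5310333  0.29893213 0.26573929] [-1.77615316e-04  7.07319354e-01  7.06893945e-01 -4.99883150e-04] [ 0.40588085  0.24500282 -1.88651253] 0.1453648689429663
scene [410.6401221  231.48568985] [420.22545671 198.46085491]
crop org 375 170
side [261.02669228 257.19682656] [254.82106038 197.29567285]
crop org 218 184
```

View pics/lift.png

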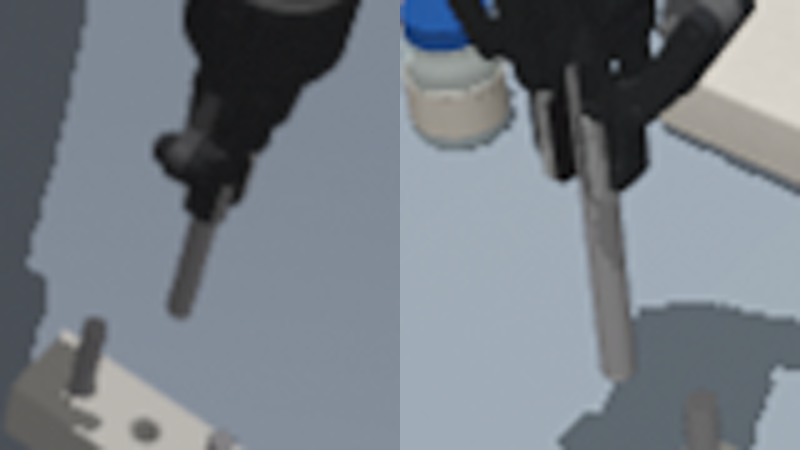

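The rod hangs straight. Its lower end appears at scene (411,231.6) and side (261.6,258.4), within about 1.3 px of the prediction below the TCP. Now I carry it to the tube.

Request:
{"method": "jog_arm", "body": {
  "targets": [
    [-0.015, 0.005, 0, 0],
    [-0.045, 0.014, 0, 0],
    [-0.08, 0.025, 0, 0],
    [-0.115, 0.035, 0, 0],
    [-0.15, 0.046, 0, 0]
  ]
}}

```text
time: 9.92
tool_pos: [0.5765, 0.1477, 0.2644]
tool_rot: [-0.001, 0.707, 0.707, -0.001]
contact_force: [0.2, 0.0, -1.4]
gripper_width: 0.144
```

Request:
{"method": "jog_arm", "body": {
  "targets": [
    [-0.035, 0.011, 0, 0],
    [-0.07, 0.021, 0, 0],
    [-0.105, 0.032, 0, 0],
    [-0.14, 0.043, 0, 0],
    [-0.17, 0.052, 0, 0]
  ]
}}

```text
time: 10.33
tool_pos: [0.6287, -0.0233, 0.2643]
tool_rot: [-0.001, 0.708, 0.707, -0.001]
contact_force: [0.7, 0.6, -1.2]
gripper_width: 0.15
```

Request:
{"method": "jog_arm", "body": {
  "targets": [
    [-0.025, 0.008, 0, 0],
    [-0.045, 0.014, 0, 0],
    [-0.06, 0.018, 0, 0],
    [-0.066, 0.02, 0, 0],
    [-0.066, 0.02, 0, 0]
  ]
}}

```text
time: 10.75
tool_pos: [0.6489, -0.0878, 0.2652]
tool_rot: [-0.001, 0.708, 0.706, -0.001]
contact_force: [0.8, 0.9, -1.0]
gripper_width: 0.145
```

Request:
{"method": "jog_arm", "body": {
  "targets": [
    [0, 0, 0, 0],
    [0, 0, 0, 0],
    [0, 0, 0, 0]
  ]
}}

```text
time: 11.0
tool_pos: [0.649, -0.0856, 0.2668]
tool_rot: [-0.0, 0.707, 0.707, 0.0]
contact_force: [-0.8, -0.2, -1.6]
gripper_width: 0.15
```

```bash
cat > look.py <<'E'
import sys
from h import *
s=manip.state(); p=s['tool_pos'];print(s['time'],p,s['tool_rot'],s['contact_force'],s['gripper_width'])
o=[];bot=p-[0,0,.0945]
for n in('scene','side'):
    c=cams.get_calibration(n);im=cams.grab_frame(n)
    print(n,'bot',proj(c,bot),'rim',proj(c,(.649,-.087,.13))); u,v=proj(c,(.649,-.087,.14)).astype(int); x,y=u-40,v-40
    print('crop org',x,y); o.append(cv2.resize(im[y:y+80,x:x+80],(400,400),interpolation=cv2.INTER_CUBIC))
save(sys.argv[1],np.hstack(o))
E
python3 look.py tube1
```

```text
11.0 [ 0.6489945  -0.08561882  0.26680453] [-9.94658364e-05  7.06734867e-01  7.07478484e-01  1.10559070e-04] [-0.75706544 -0.19211789 -1.55396531] 0.14957349230884057
scene bot [279.78097899 186.83878166] rim [280.53436806 195.79845987]
crop org 240 153
side bot [318.44405928 153.74828214] rim [318.40154148 166.83092145]
crop org 278 123
```

View pics/tube1.png

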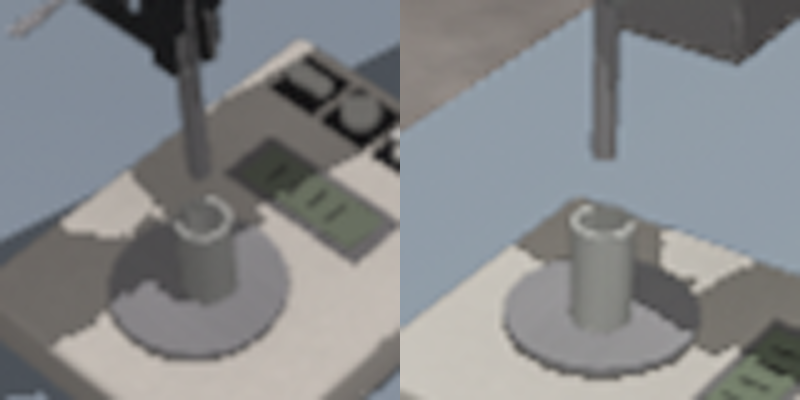

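Rim centre is at scene (280.8,196.6) and side (318.4,167), with the rod end directly above (280,187.4)/(318.8,153.8). It's aligned to about 1 mm against 7 mm of clearance. Lowering gradually.

Request:
{"method": "jog_arm", "body": {
  "targets": [
    [-0.001, 0, 0.007, 0],
    [-0.001, 0, 0.017, 0],
    [-0.001, 0, 0.027, 0],
    [-0.001, 0, 0.033, 0],
    [-0.001, 0, 0.033, 0]
  ]
}}

```text
time: 11.52
tool_pos: [0.6477, -0.0876, 0.2301]
tool_rot: [-0.002, 0.707, 0.707, -0.001]
contact_force: [-0.3, -0.4, -0.9]
gripper_width: 0.147
```

Request:
{"method": "jog_arm", "body": {
  "targets": [
    [0, 0, 0.006, 0],
    [0, 0, 0.014, 0],
    [0, 0, 0.022, 0],
    [0, 0, 0.027, 0],
    [0, 0, 0.029, 0]
  ]
}}

```text
time: 11.93
tool_pos: [0.6485, -0.0878, 0.2029]
tool_rot: [-0.001, 0.707, 0.707, -0.001]
contact_force: [0.0, -0.4, -1.4]
gripper_width: 0.144
```

```bash
python3 look.py tube2
```

```text
11.9333 [ 0.64846716 -0.08780754  0.20294985] [-9.97958061e-04  7.07317715e-01  7.06894831e-01 -5.92898281e-04] [ 0.00412616 -0.40854459 -1.35700996] 0.14393291413545536
scene bot [281.00004382 200.06595157] rim [280.53436806 195.79845987]
crop org 240 153
side bot [318.56083771 173.28264586] rim [318.40154148 166.83092145]
crop org 278 123
```

View pics/tube2.png

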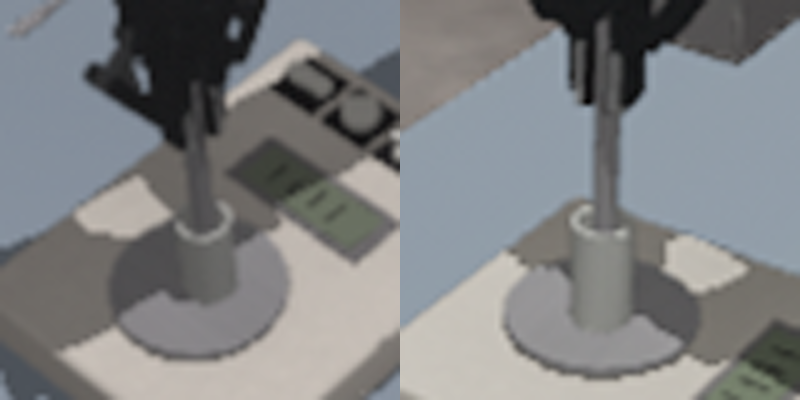

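The rod is inside the mouth, about centred (scene (203,215), side (605,225) in the crops). Continuing down.

Request:
{"method": "jog_arm", "body": {
  "targets": [
    [0, 0, 0.006, 0],
    [0, 0, 0.013, 0],
    [0, 0, 0.02, 0],
    [0, 0, 0.025, 0],
    [0, 0, 0.028, 0]
  ]
}}

```text
time: 12.45
tool_pos: [0.6485, -0.0878, 0.1751]
tool_rot: [-0.001, 0.707, 0.707, -0.0]
contact_force: [0.8, -0.4, -0.9]
gripper_width: 0.147
```

Request:
{"method": "jog_arm", "body": {
  "targets": [
    [0, 0, 0.001, 0],
    [0, 0, 0.002, 0],
    [0, 0, 0.003, 0],
    [0, 0, 0.003, 0]
  ]
}}

```text
time: 12.78
tool_pos: [0.6493, -0.0879, 0.1739]
tool_rot: [0.0, 0.707, 0.707, 0.0]
contact_force: [0.1, 0.3, -1.3]
gripper_width: 0.149
```

Request:
{"method": "jog_arm", "body": {
  "targets": [
    [0, 0, 0.001, 0],
    [0, 0, 0.002, 0],
    [0, 0, 0.002, 0]
  ]
}}

```text
time: 13.03
tool_pos: [0.6491, -0.0879, 0.1716]
tool_rot: [-0.0, 0.707, 0.707, -0.0]
contact_force: [0.1, 0.8, -1.3]
gripper_width: 0.15
```

Request:
{"method": "jog_arm", "body": {
  "targets": [
    [0, 0, 0.0005, 0],
    [0, 0, 0.001, 0],
    [0, 0, 0.001, 0]
  ]
}}

```text
time: 13.28
tool_pos: [0.6491, -0.0879, 0.1706]
tool_rot: [-0.0, 0.707, 0.707, -0.0]
contact_force: [-0.3, 0.6, -1.4]
gripper_width: 0.145
```

Request:
{"method": "jog_arm", "body": {
  "targets": [
    [0, 0, 0.0005, 0],
    [0, 0, 0.001, 0],
    [0, 0, 0.001, 0]
  ]
}}

```text
time: 13.53
tool_pos: [0.6491, -0.0879, 0.1696]
tool_rot: [-0.0, 0.707, 0.707, -0.0]
contact_force: [-0.4, -0.7, -1.0]
gripper_width: 0.149
```

Request:
{"method": "jog_arm", "body": {
  "targets": [
    [0, 0, 0.0005, 0],
    [0, 0, 0.001, 0],
    [0, 0, 0.001, 0]
  ]
}}

```text
time: 13.78
tool_pos: [0.6493, -0.088, 0.1695]
tool_rot: [0.0, 0.707, 0.707, 0.0]
contact_force: [-1.1, -0.7, 1.9]
gripper_width: 0.144
```

The rod touched the floor at TCP z 0.1695, exactly as predicted, with force rising from −1.3 to +1.9 N. Releasing in stages.

Request:
{"method": "jog_arm", "body": {
  "targets": [
    [0, 0, 0, 0],
    [0, 0, 0, 0],
    [0, 0, 0, 0]
  ],
  "fingers": 0.22
}}

```text
time: 14.03
tool_pos: [0.6492, -0.0879, 0.1685]
tool_rot: [0.0, 0.707, 0.707, 0.0]
contact_force: [-0.7, -0.5, -0.2]
gripper_width: 0.225
```

Request:
{"method": "jog_arm", "body": {
  "targets": [
    [0, 0, 0, 0],
    [0, 0, 0, 0],
    [0, 0, 0, 0]
  ],
  "fingers": 0.5
}}

```text
time: 14.28
tool_pos: [0.6491, -0.0879, 0.1686]
tool_rot: [-0.0, 0.707, 0.707, 0.0]
contact_force: [-0.1, -0.3, -0.3]
gripper_width: 0.501
```

Request:
{"method": "jog_arm", "body": {
  "targets": [
    [0, 0, 0, 0],
    [0, 0, 0, 0],
    [0, 0, 0, 0],
    [0, 0, 0, 0],
    [0, 0, 0, 0]
  ],
  "fingers": 1
}}

```text
time: 14.7
tool_pos: [0.6492, -0.0879, 0.1688]
tool_rot: [0.0, 0.707, 0.707, 0.0]
contact_force: [0.3, 1.0, 0.1]
gripper_width: 1.003
```

```bash
python3 look.py tube3
```

```text
14.7 [ 0.64915531 -0.08794375  0.1687505 ] [1.66394951e-05 7.07306097e-01 7.06907409e-01 1.66527562e-05] [0.32951581 1.04356018 0.13909167] 1.0025411953812033
scene bot [281.63289385 207.07367917] rim [280.53436806 195.79845987]
crop org 240 153
side bot [318.14099028 183.20659798] rim [318.40154148 166.83092145]
crop org 278 123
```

View pics/tube3.png

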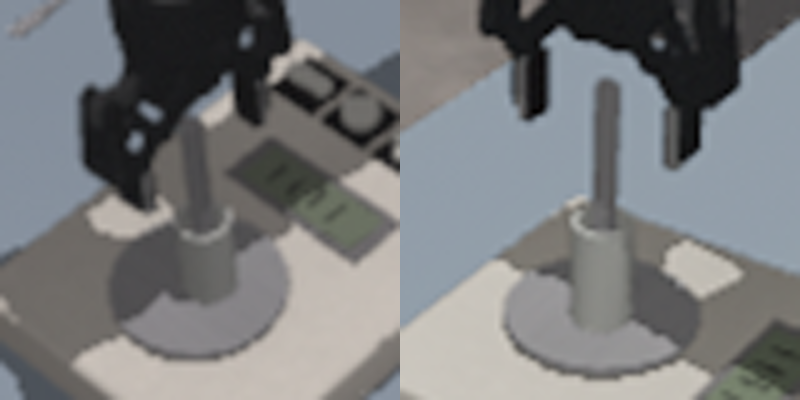

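The rod stands upright in the tube, the tube is still on the pan, and the fingers are clear. I'll lift straight up and go to the square key.

Request:
{"method": "jog_arm", "body": {
  "targets": [
    [0, 0, -0.01, 0],
    [0, 0, -0.03, 0],
    [0, 0, -0.06, 0],
    [0, 0, -0.09, 0],
    [0, 0, -0.105, 0]
  ]
}}

```text
time: 15.22
tool_pos: [0.6506, -0.0883, 0.2794]
tool_rot: [0.003, 0.707, 0.707, 0.002]
contact_force: [-0.1, 0.1, 1.4]
gripper_width: 0.999
```

Request:
{"method": "jog_arm", "body": {
  "targets": [
    [0.012, -0.03, 0, 0],
    [0.026, -0.065, 0, 0],
    [0.04, -0.1, 0, 0],
    [0.054, -0.135, 0, 0],
    [0.068, -0.165, 0, 0]
  ]
}}

```text
time: 15.63
tool_pos: [0.4822, -0.0193, 0.2735]
tool_rot: [-0.0, 0.707, 0.707, -0.0]
contact_force: [0.1, -0.6, 0.0]
gripper_width: 1.006
```

Request:
{"method": "jog_arm", "body": {
  "targets": [
    [0.002, -0.01, 0, 0],
    [0.002, -0.01, 0, 0],
    [0.002, -0.01, 0.02, 0],
    [0.002, -0.01, 0.055, 0],
    [0.002, -0.01, 0.085, 0]
  ],
  "fingers": 0
}}

```text
time: 16.05
tool_pos: [0.4754, -0.0183, 0.1887]
tool_rot: [0.001, 0.707, 0.707, 0.001]
contact_force: [0.4, -0.2, -0.0]
gripper_width: 0.299
```

Request:
{"method": "jog_arm", "body": {
  "targets": [
    [0, 0, 0.03, 0],
    [0, 0, 0.06, 0],
    [0, 0, 0.08, 0],
    [0, 0, 0.085, 0],
    [0, 0, 0.085, 0]
  ]
}}

```text
time: 16.47
tool_pos: [0.4733, -0.0179, 0.1019]
tool_rot: [-0.002, 0.707, 0.707, -0.001]
contact_force: [-0.6, -0.8, 0.6]
gripper_width: 0.0
```

Request:
{"method": "jog_arm", "body": {
  "targets": [
    [0, 0, 0, 0],
    [0, 0, 0, 0],
    [0, 0, 0, 0]
  ]
}}

```text
time: 16.72
tool_pos: [0.4758, -0.0182, 0.1059]
tool_rot: [0.002, 0.707, 0.707, 0.001]
contact_force: [-0.5, -0.5, -0.1]
gripper_width: 0.0
```

Shut and over the square key at z ≈ 0.104. A quick check before pressing, since plus is the neighbour.

Request:
{"method": "jog_arm", "body": {
  "targets": [
    [0, 0, 0.01, 0],
    [0, 0, 0.02, 0],
    [0, 0, 0.027, 0],
    [0, 0, 0.027, 0],
    [0, 0, 0.027, 0]
  ]
}}

```text
time: 17.13
tool_pos: [0.4733, -0.0177, 0.0755]
tool_rot: [-0.001, 0.707, 0.707, -0.001]
contact_force: [0.1, 0.4, 0.6]
gripper_width: 0.002
```

```bash
python3 - <<'E'
from h import *
s=manip.state();print(s['time'],s['tool_pos'])
a=cams.grab_frame('scene')[155:215,270:350];b=cams.grab_frame('side')[180:240,340:420]
save('sq',np.hstack([cv2.resize(i,(400,300),interpolation=cv2.INTER_CUBIC) for i in(a,b)]))
E
```

```text
17.1333 [ 0.47327749 -0.01768825  0.07553063]
```

View pics/sq.png

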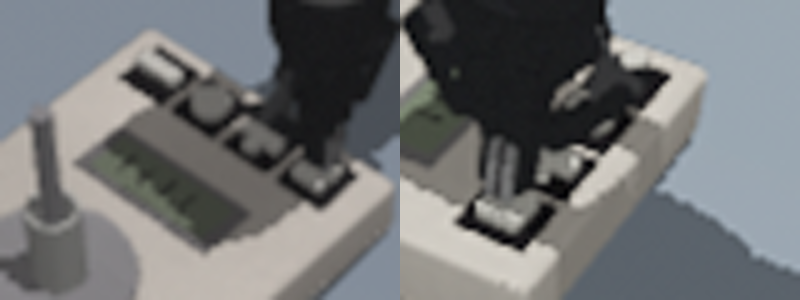

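The fingertips are over the square key (scene crop (320,170), side crop (500,205)) and clear of plus. The bar key is back up and the rod is standing in the tube. Pressing.

Request:
{"method": "jog_arm", "body": {
  "targets": [
    [0, 0, 0.003, 0],
    [0, 0, 0.006, 0],
    [0, 0, 0.009, 0],
    [0, 0, 0.0115, 0],
    [0, 0, 0.013, 0]
  ]
}}

```text
time: 17.65
tool_pos: [0.4744, -0.0179, 0.0638]
tool_rot: [0.0, 0.707, 0.707, 0.0]
contact_force: [-1.0, -0.3, 2.8]
gripper_width: -0.002
```

Request:
{"method": "jog_arm", "body": {
  "targets": [
    [0, 0, 0.001, 0],
    [0, 0, 0.002, 0],
    [0, 0, 0.0025, 0],
    [0, 0, 0.0025, 0]
  ]
}}

```text
time: 17.98
tool_pos: [0.4745, -0.0179, 0.0629]
tool_rot: [-0.0, 0.707, 0.707, -0.0]
contact_force: [-4.9, 1.1, 11.3]
gripper_width: -0.001
```

The square key bottomed out (0.0629, 11.3 N). Lifting clear for the final look.

Request:
{"method": "jog_arm", "body": {
  "targets": [
    [0, 0, -0.015, 0],
    [0, 0, -0.04, 0],
    [0, 0, -0.075, 0],
    [0, 0, -0.11, 0],
    [0, 0, -0.14, 0]
  ]
}}

```text
time: 18.4
tool_pos: [0.4741, -0.0179, 0.2031]
tool_rot: [0.0, 0.707, 0.707, 0.0]
contact_force: [1.2, 0.7, 0.8]
gripper_width: -0.002
```

Request:
{"method": "jog_arm", "body": {
  "targets": [
    [0, 0, 0, 0],
    [0, 0, 0, 0],
    [0, 0, 0, 0],
    [0, 0, 0, 0]
  ]
}}

```text
time: 18.73
tool_pos: [0.473, -0.0177, 0.199]
tool_rot: [-0.002, 0.707, 0.707, -0.001]
contact_force: [-0.0, -0.3, -0.1]
gripper_width: 0.003
```

```bash
python3 - <<'E'
from h import *
s=manip.state();print(s['time'],s['tool_pos'],s['contact_force'])
b=cams.grab_frame('side'); save('end',cv2.resize(b[140:390,185:425],(576,600),interpolation=cv2.INTER_CUBIC))
E
```

```text
18.7333 [ 0.47303747 -0.017655    0.19901662] [-0.04858658 -0.34759192 -0.07726561]
```

The picture limit is reached, so I'll check by numbers instead: compare the first and current side and scene images around the tube, rack, beaker, vial and square key.

```bash
python3 - <<'E'
from h import *
for n,R in dict(side=dict(rack=(230,275,300,340),beaker=(188,315,228,368),vial=(303,250,320,273),timer=(366,140,382,166),square=(353,213,370,228),tube=(311,172,326,188)),
 scene=dict(vial=(356,222,369,238),beaker=(425,270,458,304),timer=(215,155,238,175))).items():
    a=cv2.imread(f'pics/{n}0.png',0);b=cv2.cvtColor(cams.grab_frame(n),cv2.COLOR_RGB2GRAY)
    for k,(x,y,X,Y) in R.items():
        t=a[y:Y,x:X]; r=cv2.matchTemplate(b[y-6:Y+6,x-6:X+6],t,cv2.TM_CCOEFF_NORMED); _,m,_,l=cv2.minMaxLoc(r); print(n,k,round(m,3),(l[0]-6,l[1]-6))
    b2=b; 
    if n=='side':print(b[140:166:3,312:325])
manip.job_done()
E
```

```text
side rack 0.853 (0, 0)
side beaker 0.999 (0, 0)
side vial 1.0 (0, 0)
side timer 0.269 (6, 4)
side square 0.944 (0, 0)
side tube 0.999 (0, 0)
[[158 158 159 160 147 135 142 151 148 133 146 160 159]
 [158 159 159 161 137 104 108 113 109 103 141 161 159]
 [158 159 159 161 134 103 109 113 108 116 147 160 159]
 [158 159 159 161 136 104 109 113 107 110 146 160 159]
 [158 158 159 161 136 106 111 112 104 119 150 161 160]
 [159 159 159 161 138 108 110 112 105 125 153 160 159]
 [159 159 160 162 132 100 111 112 105 124 153 160 160]
 [158 157 158 161 132 102 112 112 101 135 159 160 159]
 [197 192 194 197 156 102 112 111  98 165 181 162 159]]
scene vial 1.0 (0, 0)
scene beaker 0.999 (0, 0)
scene timer 1.0 (0, 0)
the job is handed in; nothing more can be done
```

The weighing is done and handed in at about 19 s. I pressed the round key, then the bar key. I then lowered the longest rod (middle hole) to the floor of the tube, released it there, and pressed the square key.

- **Keys:** each was pressed to its stop, with the fingertips at z = 0.0629 m and 11–14 N. Pictures after the presses showed the round and bar keys back up. The square key had no viewable picture, but its image patch matched the start (0.94, no shift).
- **Plus key:** it was never pressed. The picture before the last press showed the fingers clear of it.
- **Rod and tube:** the rod touched the floor at the predicted height, and the force went from −1.3 to +1.9 N. After release it stood upright. The last side image still showed it vertical, with the tube's patch unmoved (0.999, no shift).
- **Other objects:** the beaker and vial matched the first images with no shift, and so did the timer in the scene view. The rack patch matched at 0.85 with no shift, as expected with one rod gone. The two remaining rods were not checked separately.
- **Checks that failed or disagreed:** the 12-picture limit blocked the final look, so the last checks were by image matching only. The timer did not match in the side view (0.27), probably because the arm hides it there, but I could not confirm that. The first two-view height for the bar key was about 8 mm low (4–5 mm for the other keys), but the wrist view and the contact heights agreed with the given dimensions.

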